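Unlock the self-closing colourant drawer and hold it open at the marker

TASK

Take the brass key out of its wooden stand, push it fully down into the lock on top of the plywood drawer unit, turn it clockwise (seen from above) as far as it goes and leave it there. Then pull the self-closing drawer out by its upright steel handle until the drawer's brass index tab is level with the brass marker on the plinth, and keep it there so that I can take a bottle out: finish while still holding the handle. Leave the cups and the wooden rib where they are.

Things in the scene. Friction and masses are not known exactly. Their poses are not given: they have to be found in the camera images.
- store: the plywood drawer unit, fixed on the table. Plinth 260 x 168 x 12 mm, on its rear part a box 150 x 140 mm whose top is at z = 110 mm. Origin on the table surface under the centre of the box; its x axis points to the back of the unit, so the drawer comes out along its -x; y is to the left for someone who stands before the drawer and faces it, z up. Box front at x = -75 mm, plinth front edge at x = -185 mm
- drawer (a joint): how far the drawer is out, m: 0 shut, 0.100 fully out. A spring pulls it shut with 3.5 N at 0, rising to 10.5 N at 0.100 m. While the lock is locked it can be pulled only about 1 mm
- pull_handle: upright square steel handle post of the drawer, 18 x 18 x 95 mm, origin at its centre, 102 mm above the table; its top is at 149.5 mm. Axes as the unit's. 46 mm free between it and the drawer front; a thin round stem 36 mm below its centre joins it to the front
- handle_grip (a point): a good point to grip the handle: on the post's centre line, 20 mm above its centre (122 mm above the table). Axes as the unit's
- index_tab (a point): brass index tab (3 x 10 x 12 mm) low on the left (+y) end of the drawer front, moves with the drawer; the point is the top centre of the tab, 30 mm above the table. Axes as the unit's
- marker_line (a point): tip of the brass marker (a small upright block 8 x 20 x 26 mm with a thin tongue towards the drawer and a steel clamp screw) that stands on the left (+y) edge of the plinth in front of the box; the drawer is at the mark when index tab and this point have the same x in the unit's frame. It stands 45 to 80 mm in front of the tab of the shut drawer. Axes as the unit's. The marker is fixed during the job
- lock_barrel (a joint): turn of the round brass lock barrel, rad: 0 locked, grows clockwise seen from above to its stop at 1.00. The drawer comes free at about 0.75. The key has about 0.2 rad of play in the slot, so the key itself turns a little further than the barrel. Needs about 0.06 N m and stays where it is left
- lock_mouth (a point): centre of the key slot's mouth, in the top of the lock barrel (42 mm diameter, 26 mm high, on the unit's top), 136 mm above the table. The slot is 17 mm (x) by 11 mm (y) and 24 mm deep, with a 2.5 mm chamfer; this point's axes turn with the barrel and when locked they are the unit's axes
- key_stand: wooden block 60 x 60 x 80 mm, fixed on the table, with a slot 17 x 11 mm in its top in which the key stands. Origin at the centre of its underside; x along the slot
- key_bow (a point): centre of the grip plate (bow) of the brass key, upright: 34 mm wide (x), 10 mm thick (y), 36 mm tall, z up. Pinch it across its thickness. Under it a collar of 24 mm diameter and 4 mm height, its underside 24 mm below this point, which rests on the stand (later on the barrel); under the collar a blade 14 mm (x) by 8 mm (y), 22 mm long, stepped down to 10 x 4 mm over its last 6 mm. It fits the lock either way round (half a turn). 70 g, loose
- key_tip (a point): lower end of the key's blade, on its axis, 46 mm below key_bow; same axes
- cup_a: bystander: speckled stoneware cup, 77 mm wide, 86 mm high, origin at the centre of its underside
- cup_b: bystander: speckled stoneware cup, 77 mm wide, 90 mm high, origin at the centre of its underside
- cup_c: bystander: white bisque cup, 88 mm wide, 80 mm high, origin at the centre of its underside
- rib: bystander: flat wooden rib, 50 x 93 x 8 mm, origin at the centre of its underside

How it is judged:
By the outcome, as a careful person would: the job done as asked, in the order asked, and still so for the second after the job is handed in, while the arm keeps its last pose, push and grip.
It also fails if it takes over 58 s, if anything falls off the work surface, if the arm or the gripper's body presses on something with over 40 N, if the wrist force passes 120 N, or if a joint passes its speed limit or range.

ROBOT

A 6-joint arm with a two-finger parallel gripper is mounted at the origin on the work surface; the furniture and walls round the work are solid. World frame = base frame: x ahead of the robot, y to its left, z up, the work surface at z = 0. Lengths are in m, angles in rad, forces in N, time in s.
With the tool pointing down it reaches from about 0.3 to 0.875 m from the base axis. Payload 4.2 kg.
Tool frame: the origin (TCP) lies midway between the tips of the shut fingers; the grasp point (between the pads) lies env.grasp_offset behind it (env.grasp_offset is the distance from the TCP to the grasp point, in m); z points along the fingers, y is the line along which they close (so a half turn about z gives the same grasp; the last joint's range is limited). The gripper opens to 85 mm and grips with 20 to 120 N. Pads are 22 mm wide; open, the fingers measure 114 mm over their backs; the gripper's body (76 mm by 85 mm) begins 54 mm behind the grasp point. The pads swing forward as they close: fully open they stand 13 mm farther back than shut.
Start: joints at [-1.357, 0.32, 1.565, -0, 1.257, -0.02], TCP at [0.133, -0.559, 0.231] pointing down, gripper open.
Joint ranges: [-3.11, 3.11], [-0.84, 2.01], [0.21, 2.61], [-1.34, 4.49], [0.05, 2.63], [-2.56, 2.56]. Speed limits (rad/s): [2.57, 2.57, 3.14, 3.14, 3.14, 3.14].

INTERFACE

Orientations are given as a 3x3 rotation matrix whose columns are the frame's x, y, z axes.
In Python, from bench import monitor, imaging, workorder, env gives the robot as it stands. The module is installed in compiled form; this text tells all that it offers.
- The arm moves only by the tool arm_command, never from a script. Its argument "rows" is a list that holds one entry, the list of rows, each a list of 7 numbers: the closure, from -1 (fully open) to 1 (shut), then the shift along the tool's x, y, z each as a share of 250 mm, from -1 to 1, then the turn, a rotation vector about the tool's x, y, z each as a share of 180 degrees, from -1 to 1. A call has 1 to 20 rows; each row is the pose to reach, as a shift and turn from the pose commanded when the call began, along the tool's axes at that moment, turning the shorter way round; what a row does not reach only later rows make up. A row lasts 1/12 s, in which the tool goes at most 41.7 mm and 7.16 degrees, less where a joint would pass 70% of its speed; a pose out of reach is approached as far as the arm can. A call with a number of a shift or a turn outside -1 to 1 is refused whole. A call with a gripper value outside its range is refused whole. The fingers move at their own pace and stop on an object; "force" is the grip in N (left out, the last holds). Time passes only in rows, so rows that repeat a pose let the fingers close. It gives the time, the measured TCP pose, the force, the opening and the grip force at its end, in the units of the state.
- monitor.sense(): the state, without advancing time (a new reading comes with each control period).
- imaging.read_camera(name): name is "side" or "top" or "wrist"; returns the picture (420x560x3 uint8, blue, green, red); there is no depth.
- imaging.camera_model(name): a dict with "intrinsics" (3x3 intrinsics, pixels), "world_from_camera" (4x4, takes a point from camera to world coordinates). Camera axes: x right, y down, z forward; pixel columns grow to the right and rows downward; lengths in m; the calibration is good to about 2 mm. A picture is of the moment at which its call begins: read the wrist's pose just before it. camera_model takes no time and is no camera call; for the wrist camera it gives the pose at the moment of the call.
- workorder.job_done(): hands the job in; it is judged then, once.
Trained networks look in the newest picture that a camera, given by its name, has taken for a name from the list of things; names that differ only in an ending like _2 or _b are one class to them, and where a whole thing is asked for, a point or a joint stands for the part that bears it (a point fixed in the world has none). Each returns a list of dicts, best first, with "confidence" (0 to 1); they miss things now and then, are a little off and sometimes report something else, mostly with a low value. They report only what shows in the picture. A call takes as long as a camera call.
- imaging.spot_in(camera, query): "position" ([x, y, z] in m, in world coordinates, good to about 4 mm: the middle of the surface that is visible of it).
The state is a dict: "clock": time; "joints": joint angles; "joint_velocities": joint speeds; "joint_efforts": joint torques, N m; "position": TCP position; "ee_rot": TCP orientation; "wrist_force": force on the tool from outside, world axes, zero at the start; "torque": the same for the moment, N m; "grip_width": opening from 0.0 (shut) to 1.0 (fully open); "grip_force": force on a finger pad.
Only numpy, scipy, OpenCV 4.12 (cv2) and the standard library are available. Lean on these libraries where they do the work, as an engineer would, in place of code of your own. Each camera call takes 0.05 s, during which the arm holds its last target. There are 200 camera calls.

## Working session

There is one attempt and no reset: what is moved stays moved. The work goes in short steps, Python scripts to look and compute and a tool call to move; the robot and the scene stay as the last step left them, time stands still between calls to the robot, and variables do not carry over. Pictures are saved under pics/ and viewed, at most 10 in all, crops included, and the job is handed in when it is done.

Besides the shell and the picture viewer there is one more tool, called after "Emit:" as name(argument=value, ...) on one line, values as JSON. arm_command: Moves the arm, as the interface text tells. Shift numbers are shares of 250 mm and turn numbers shares of 180 degrees, none past 1 either way. Its arguments: {"type":"object","properties":{"rows":{"type":"array"},"force":{"type":"number"}},"required":["rows"]}

```bash
mkdir -p pics
cat > h.py <<'E'
from bench import monitor, imaging, workorder, env
import numpy as np, cv2
np.set_printoptions(precision=4,suppress=True)
def snap(c,f):
    im=imaging.read_camera(c); cv2.imwrite('pics/'+f,im); return im
def proj(c,P,m=None):
    m=m or imaging.camera_model(c); T=np.linalg.inv(np.array(m['world_from_camera']))
    p=T[:3,:3]@np.array(P)+T[:3,3]; q=np.array(m['intrinsics'])@p; return q[:2]/q[2]
def unproj(c,uv,z,m=None):
    m=m or imaging.camera_model(c); T=np.array(m['world_from_camera'])
    d=T[:3,:3]@np.linalg.solve(np.array(m['intrinsics']),[uv[0],uv[1],1]); o=T[:3,3]
    return o+d*(z-o[2])/d[2]
E
python3 - <<'E'
from h import *
a=snap('top','top0.png'); b=snap('side','side0.png')
print(env.grasp_offset, monitor.sense())
for c in ('top','side'):
    m=imaging.camera_model(c); print(c,np.array(m['intrinsics']).round(1).tolist(),np.array(m['world_from_camera']))
    for q in ('store','pull_handle','key_bow','key_stand','lock_mouth','index_tab','marker_line','handle_grip'):
        for r in imaging.spot_in(c,q)[:2]: print(c,q,np.array(r['position']),round(r['confidence'],2),proj(c,r['position']).round())
E
```

```text
0.0187 {'clock': 0.1, 'joints': array([-1.357 ,  0.3202,  1.5656,  0.    ,  1.2574, -0.02  ]), 'joint_velocities': array([ 0.0008, -0.0024, -0.0019,  0.0001,  0.0016, -0.0002]), 'joint_efforts': array([  0.0015, -41.6407, -23.4704,   0.0001,   0.0049,   0.    ]), 'position': array([ 0.1331, -0.5589,  0.2306]), 'ee_rot': array([[ 0.9728,  0.2316, -0.0003],
       [ 0.2316, -0.9728,  0.0016],
       [ 0.    , -0.0016, -1.    ]]), 'wrist_force': array([ 0.3338,  0.1259, -0.4055]), 'torque': array([-0.039 ,  0.0172,  0.0157]), 'grip_force': 0.0, 'grip_width': 1.0014347140883537}
top [[380.3, 0.0, 273.6], [0.0, 380.3, 214.5], [0.0, 0.0, 1.0]] [[-0.003  -0.9823  0.1875  0.2848]
 [-1.      0.0031  0.0002  0.0213]
 [-0.0008 -0.1875 -0.9823  0.9957]
 [ 0.      0.      0.      1.    ]]
top store [0.4597 0.1031 0.1101] 0.93 [239. 212.]
top pull_handle [0.4615 0.022  0.0743] 0.78 [273. 214.]
top key_bow [ 0.4443 -0.2473  0.1155] 0.53 [388. 218.]
top key_stand [ 0.4468 -0.2351  0.0808] 0.67 [379. 219.]
top lock_mouth [0.5186 0.1547 0.1389] 0.51 [216. 185.]
top index_tab [0.4616 0.0598 0.0916] 0.8
[... 187 characters left out ...]
 [[395.3, 0.0, 276.0], [0.0, 395.3, 208.0], [0.0, 0.0, 1.0]] [[ 0.9968 -0.0394  0.069   0.4116]
 [-0.0775 -0.6748  0.734  -0.6961]
 [ 0.0177 -0.737  -0.6757  0.7858]
 [ 0.      0.      0.      1.    ]]
side store [0.4703 0.0649 0.0607] 0.84 [271. 215.]
side pull_handle [0.4584 0.002  0.1025] 0.82 [268. 220.]
side key_bow [0.4779 0.3746 0.0055] 0.6 [267. 163.]
side key_bow [ 0.4558 -0.2534  0.1016] 0.52 [275. 310.]
side key_stand [ 0.4568 -0.2791  0.075 ] 0.77 [276. 329.]
side lock_mouth [0.5138 0.1463 0.1306] 0.68 [285. 175.]
side index_tab [0.4636 0.0542 0.0684] 0.61 [269. 216.]
side index_tab [ 0.4596 -0.2512  0.1006] 0.58 [277. 309.]
side handle_grip [0.4627 0.0058 0.1045] 0.6 [270. 219.]
```

View pics/top0.png

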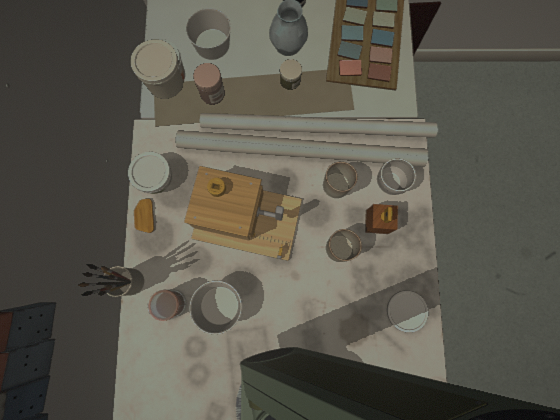

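View pics/side0.png

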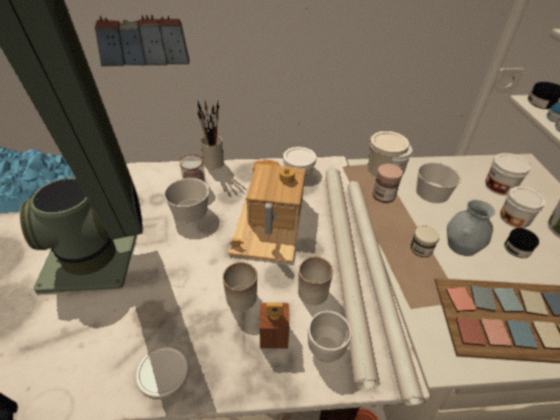

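Run:
```python
from h import *
im=cv2.imread('pics/top0.png')[155:275,175:425]
cv2.imwrite('pics/topc.png',cv2.convertScaleAbs(cv2.resize(im,None,fx=3.2,fy=3.2,interpolation=cv2.INTER_CUBIC),alpha=1.4))
```

```text
(no output)
```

View pics/topc.png

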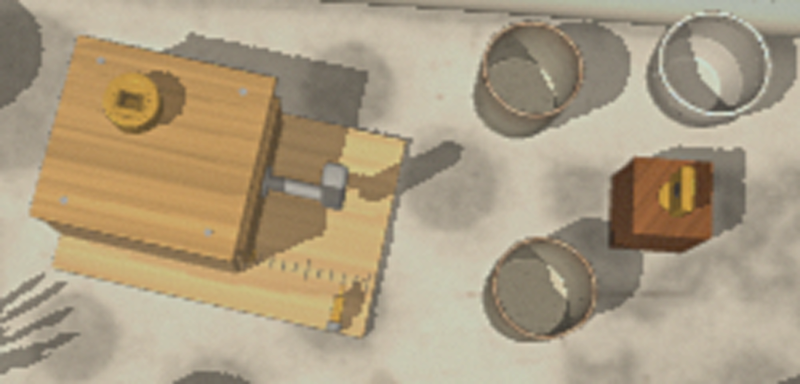

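```bash
cat >> h.py <<'E'
def tool(P):
    s=monitor.sense(); return np.array(s['ee_rot']).T@(np.array(P)-s['position'])
E
python3 - <<'E'
from h import *
cr=lambda u,v:(175+(u+.5)/3.2-.5,155+(v+.5)/3.2-.5)
pts=[unproj('top',cr(*p),.110)[:2] for p in [(78,37),(278,77),(238,265),(32,215)]]
loc=np.array([[75,-70],[-75,-70],[-75,70],[75,70]])/1e3
A=np.array(pts);print(A)
ca=A.mean(0); H=(loc).T@(A-ca); U,S,V=np.linalg.svd(H); R=(U@V).T
print('store',ca,'yaw',np.degrees(np.arctan2(R[1,0],R[0,0])),'res',(loc@R.T+ca-A)*1e3)
print('lock',unproj('top',cr(131,100),.136)); L=unproj('top',cr(131,100),.136)[:2]; print('lock local',R.T@(L-ca))
h=unproj('top',cr(335,178),.1495)[:2];print('handle top',h,R.T@(h-ca))
for p in [(688,170),(688,208)]: print('bow',unproj('top',cr(*p),.122))
print('marker',R.T@(unproj('top',cr(340,300),.038)[:2]-ca))
s=monitor.sense(); T=np.array(imaging.camera_model('wrist')['world_from_camera']); Rt=np.array(s['ee_rot'])
print(Rt.T@T[:3,:3], Rt.T@(T[:3,3]-s['position']),imaging.camera_model('wrist')['intrinsics'])
print(tool([.445,-.248,.26]))
E
```

```text
[[0.5739 0.2025]
 [0.5419 0.0505]
 [0.3993 0.0794]
 [0.4369 0.2318]]
store [0.488  0.1411] yaw 77.63455803128839 res [[-1.4866 -3.1692]
 [-1.6161  2.3029]
 [ 4.3094  3.3984]
 [-1.2067 -2.5321]]
lock [0.5173 0.1569 0.136 ]
lock local [ 0.0217 -0.0253]
handle top [0.456  0.0085] [-0.1363  0.0028]
bow [ 0.4668 -0.2507  0.122 ]
bow [ 0.4385 -0.249   0.122 ]
marker [-0.1574  0.0755]
[[ 0.0006 -0.9499 -0.3126]
 [ 1.      0.0005  0.0003]
 [-0.0001 -0.3126  0.9499]] [ 0.0799  0.0009 -0.1417] [[351.8827   0.     280.0491]
 [  0.     351.8827 204.9462]
 [  0.       0.       1.    ]]
[ 0.3754 -0.2307 -0.0287]
```

Emit:
arm_command(rows=[[[-1,1,-0.92,-0.1,0,0,0],[-1,1,-0.92,-0.1,0,0,0],[-1,1,-0.92,-0.1,0,0,0],[-1,1,-0.92,-0.1,0,0,0],[-1,1,-0.92,-0.1,0,0,0],[-1,1,-0.92,-0.1,0,0,0],[-1,1,-0.92,-0.1,0,0,0],[-1,1,-0.92,-0.1,0,0,0],[-1,1,-0.92,-0.1,0,0,0],[-1,1,-0.92,-0.1,0,0,0]]])

```text
clock: 1.73
position: [0.3243, -0.276, 0.2568]
ee_rot: [[0.972, 0.236, 0.001], [0.236, -0.972, -0.001], [0.001, 0.001, -1.0]]
wrist_force: [-0.2, 0.7, -1.1]
grip_width: 1.001
grip_force: 0.0
```

Emit:
arm_command(rows=[[[-1,0.5,0,0,0,0,0],[-1,0.5,0,0,0,0,0],[-1,0.5,0,0,0,0,0],[-1,0.5,0,0,0,0,0],[-1,0.5,0,0,0,0,0],[-1,0.5,0,0,0,0,0]]])

```text
clock: 2.23
position: [0.4437, -0.2498, 0.2557]
ee_rot: [[0.973, 0.231, -0.002], [0.231, -0.973, 0.0], [-0.002, -0.0, -1.0]]
wrist_force: [-0.1, 0.9, -0.1]
grip_width: 1.004
grip_force: 0.0
```

Run:
```python
from h import *
s=monitor.sense();print(s['clock'],s['position'],s['joints'],s['ee_rot'])
m=imaging.camera_model('wrist')
a=snap('wrist','w1.png')
for q in ('key_bow','key_stand'):
    for r in imaging.spot_in('wrist',q)[:2]: print(q,np.array(r['position']),round(r['confidence'],2),proj('wrist',r['position']).round())
```

```text
2.2333 [ 0.4437 -0.2498  0.2557] [-0.5348  0.2012  1.6667 -0.0011  1.2754  0.8034] [[ 0.973   0.2308 -0.002 ]
 [ 0.2308 -0.973   0.    ]
 [-0.002  -0.0005 -1.    ]]
key_bow [ 0.4527 -0.2487  0.1194] 0.87 [280. 180.]
key_stand [ 0.463  -0.2467  0.0788] 0.89 [281. 158.]
key_stand [0.4692 0.0043 0.0106] 0.27 [48. 85.]
```

View pics/w1.png

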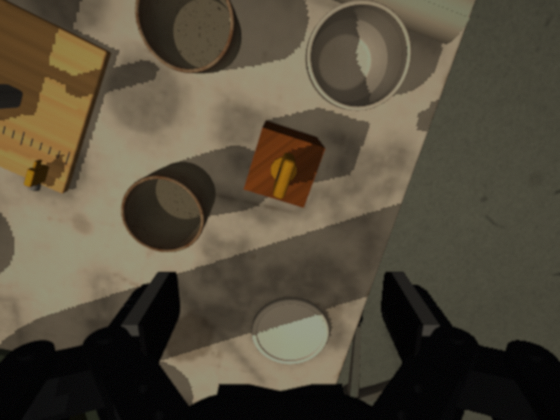

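Run:
```python
from h import *
im=cv2.imread('pics/w1.png')[110:220,220:350]
cv2.imwrite('pics/w1c.png',cv2.convertScaleAbs(cv2.resize(im,None,fx=5,fy=5,interpolation=cv2.INTER_CUBIC),alpha=1.6))
```

```text
(no output)
```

View pics/w1c.png

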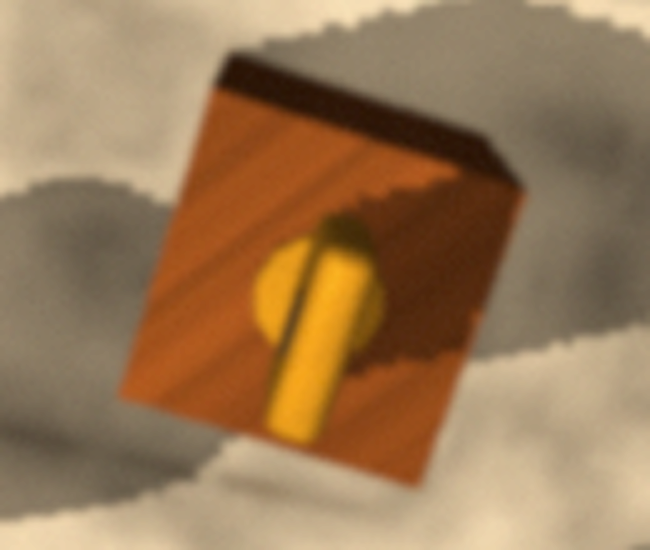

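Run:
```python
from h import *
m=imaging.camera_model('wrist')
cr=lambda u,v:(220+(u+.5)/5-.5,110+(v+.5)/5-.5)
U=lambda p,z:unproj('wrist',cr(*p),z,m)
S=np.array([U(p,.08) for p in [(214,90),(524,190),(420,487),(120,397)]]);print(S,S.mean(0))
e=(S[1]-S[0]+S[2]-S[3]);print(np.degrees(np.arctan2(e[1],e[0])),np.linalg.norm(e)/2)
e=(S[0]-S[3]+S[1]-S[2]);print(np.degrees(np.arctan2(e[1],e[0])),np.linalg.norm(e)/2)
a,b=U((347,250),.122),U((290,439),.122); d=a-b
print(a,b,(a+b)/2,np.degrees(np.arctan2(d[1],d[0])),np.linalg.norm(d))
s=monitor.sense(); print('toolx',np.degrees(np.arctan2(s['ee_rot'][1][0],s['ee_rot'][0][0])))
c=(S.mean(0)+(a+b)/2)/2; c[2]=.106-.0187
print('shift/0.25',tool(c)/.25)
```

```text
[[ 0.486  -0.2245  0.08  ]
 [ 0.4816 -0.2828  0.08  ]
 [ 0.4225 -0.2787  0.08  ]
 [ 0.4268 -0.2195  0.08  ]] [ 0.4542 -0.2514  0.08  ]
-94.2485576157002 0.05891852381799278
-4.3977798063519105 0.059369786448699946
[ 0.4712 -0.2514  0.122 ] [ 0.4387 -0.2498  0.122 ] [ 0.455  -0.2506  0.122 ] -2.896747919382985 0.03260815852122738
toolx 13.275045134101372
shift/0.25 [0.0431 0.0154 0.6765]
```

Emit:
arm_command(rows=[[[-1,0.043,0.015,0.2,0,0,0.098],[-1,0.043,0.015,0.2,0,0,0.098],[-1,0.043,0.015,0.2,0,0,0.098],[-1,0.043,0.015,0.3,0,0,0.098],[-1,0.043,0.015,0.45,0,0,0.098],[-1,0.043,0.015,0.58,0,0,0.098],[-1,0.043,0.015,0.665,0,0,0.098],[-1,0.043,0.015,0.665,0,0,0.098],[0,0.043,0.015,0.665,0,0,0.098],[1,0.043,0.015,0.665,0,0,0.098],[1,0.043,0.015,0.665,0,0,0.098],[1,0.043,0.015,0.665,0,0,0.098],[1,0.043,0.015,0.665,0,0,0.098],[1,0.043,0.015,0.665,0,0,0.098],[1,0.043,0.015,0.665,0,0,0.098],[1,0.043,0.015,0.665,0,0,0.098]]], force=30)

```text
clock: 3.72
position: [0.4565, -0.2501, 0.0909]
ee_rot: [[0.997, -0.074, 0.001], [-0.074, -0.997, -0.001], [0.001, 0.001, -1.0]]
wrist_force: [-0.0, 0.3, 6.1]
grip_width: 0.11
grip_force: 33.3
```

Emit:
arm_command(rows=[[[1,0,0,-0.05,0,0,0],[1,0,0,-0.15,0,0,0],[1,0,0,-0.3,0,0,0],[1,0,0,-0.44,0,0,0],[1,0,0,-0.56,0,0,-0.03],[1,0,-0.1,-0.56,0,0,-0.06],[1,0.03,-0.2,-0.56,0,0,-0.1],[1,0.06,-0.3,-0.56,0,0,-0.14],[1,0.1,-0.4,-0.56,0,0,-0.18],[1,0.12,-0.5,-0.56,0,0,-0.22],[1,0.12,-0.6,-0.56,0,0,-0.26],[1,0.12,-0.7,-0.56,0,0,-0.3],[1,0.12,-0.8,-0.56,0,0,-0.34],[1,0.12,-0.9,-0.56,0,0,-0.38],[1,0.12,-1,-0.56,0,0,-0.42],[1,0.12,-1,-0.56,0,0,-0.4545],[1,0.12,-1,-0.56,0,0,-0.4545]]], force=60)

```text
clock: 5.13
position: [0.5042, -0.0016, 0.2297]
ee_rot: [[0.211, 0.977, -0.001], [0.977, -0.211, -0.0], [-0.0, -0.001, -1.0]]
wrist_force: [-0.2, 0.0, -0.4]
grip_width: 0.107
grip_force: 59.7
```

Run:
```python
from h import *
s=monitor.sense();print(s['clock'],s['position'],s['joints'],s['ee_rot'],s['grip_width'])
a=snap('wrist','w2.png')
for q in ('lock_mouth','store','key_bow','handle_grip','marker_line','index_tab'):
    for r in imaging.spot_in('wrist',q)[:2]: print(q,np.array(r['position']),round(r['confidence'],2),proj('wrist',r['position']).round())
print('shift',tool([.5173,.1569,.235])/.25)
```

```text
5.1333 [ 0.5042 -0.0016  0.2297] [-0.0258  0.2099  1.7227 -0.0002  1.2099  0.1869] [[ 0.2111  0.9775 -0.0008]
 [ 0.9775 -0.2111 -0.0001]
 [-0.0003 -0.0008 -1.    ]] 0.10689554032105808
store [0.4667 0.0171 0.1073] 0.7 [227. 181.]
store [0.4715 0.0825 0.108 ] 0.65 [209.  93.]
key_bow [0.5044 0.0095 0.257 ] 0.85 [272. 280.]
key_bow [0.4624 0.0213 0.1049] 0.43 [220. 176.]
handle_grip [0.4678 0.0172 0.1066] 0.92 [228. 180.]
marker_line [0.3805 0.0066 0.0341] 0.7 [156. 191.]
index_tab [0.4643 0.0247 0.1011] 0.78 [222. 170.]
index_tab [ 0.5918 -0.2643  0.04  ] 0.6 [401. 371.]
shift [ 0.6372 -0.0892 -0.0201]
```

View pics/w2.png

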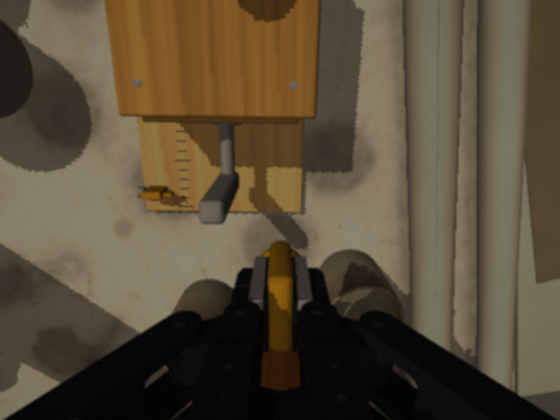

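Emit:
arm_command(rows=[[[1,0.15,-0.02,0,0,0,0],[1,0.3,-0.05,0,0,0,0],[1,0.45,-0.08,0,0,0,0],[1,0.58,-0.089,0,0,0,0],[1,0.637,-0.089,0,0,0,0],[1,0.637,-0.089,0,0,0,0],[1,0.637,-0.089,0,0,0,0]]])

```text
clock: 6.07
position: [0.517, 0.1571, 0.2297]
ee_rot: [[0.215, 0.977, -0.001], [0.977, -0.215, -0.001], [-0.001, -0.0, -1.0]]
wrist_force: [-0.9, -1.2, -1.5]
grip_width: 0.104
grip_force: 59.7
```

Run:
```python
from h import *
s=monitor.sense();print(s['clock'],s['position'],s['joints'],s['ee_rot'],s['grip_width'])
a=snap('wrist','w3.png')
for q in ('lock_mouth','store','key_bow','key_tip'):
    for r in imaging.spot_in('wrist',q)[:2]: print(q,np.array(r['position']),round(r['confidence'],2),proj('wrist',r['position']).round())
p=s['position']; R=np.array(s['ee_rot'])
print('expected tip',proj('wrist',p+R@[0,0,.033]),'lock',proj('wrist',[.5173,.1569,.136]))
im=a[90:330,120:440]
cv2.imwrite('pics/w3c.png',cv2.convertScaleAbs(cv2.resize(im,None,fx=2.5,fy=2.5,interpolation=cv2.INTER_CUBIC),alpha=1.5))
```

```text
6.0667 [0.517  0.1571 0.2297] [ 0.2744  0.2667  1.6449 -0.0011  1.2309  0.4911] [[ 0.2147  0.9767 -0.0006]
 [ 0.9767 -0.2147 -0.0013]
 [-0.0014 -0.0003 -1.    ]] 0.10426573267052722
lock_mouth [0.5184 0.1627 0.1331] 0.65 [280. 197.]
key_bow [0.5159 0.1659 0.2577] 0.76 [271. 288.]
key_tip [0.5157 0.1631 0.2561] 0.97 [272. 292.]
expected tip [279.4356 241.2109] lock [280.0201 206.0035]
```

View pics/w3c.png

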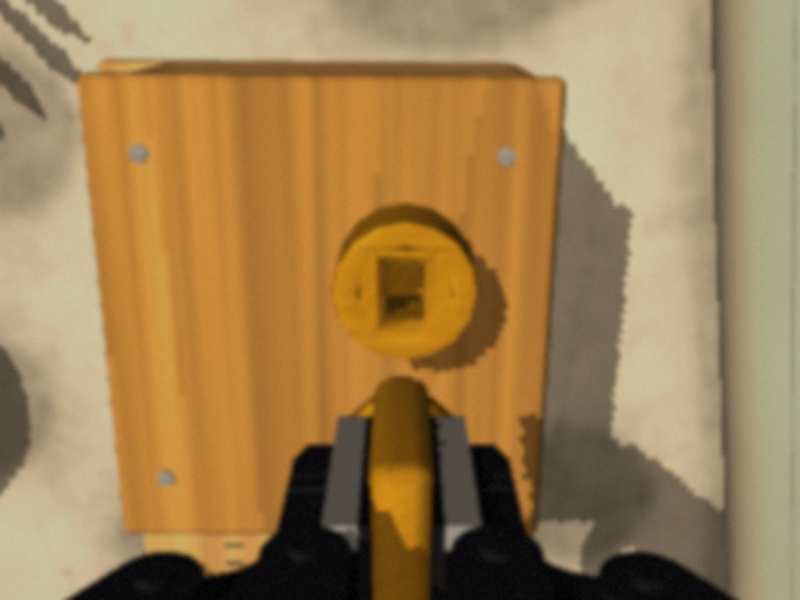

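Emit:
arm_command(rows=[[[1,0.005,0.002,0.08,0,0,0],[1,0.005,0.002,0.16,0,0,0],[1,0.005,0.002,0.22,0,0,0],[1,0.005,0.002,0.25,0,0,0],[1,0.005,0.002,0.27,0,0,0],[1,0.005,0.002,0.27,0,0,0],[1,0.005,0.002,0.27,0,0,0]]])

```text
clock: 6.9
position: [0.5183, 0.1584, 0.1631]
ee_rot: [[0.216, 0.976, 0.001], [0.976, -0.216, 0.0], [0.0, 0.001, -1.0]]
wrist_force: [0.7, -0.1, -1.0]
grip_width: 0.106
grip_force: 59.7
```

Emit:
arm_command(rows=[[[1,0,0,0.012,0,0,0],[1,0,0,0.024,0,0,0],[1,0,0,0.036,0,0,0],[1,0,0,0.036,0,0,0]]])

```text
clock: 7.23
position: [0.5174, 0.1585, 0.153]
ee_rot: [[0.215, 0.977, -0.001], [0.977, -0.215, -0.0], [-0.001, -0.001, -1.0]]
wrist_force: [-0.6, 0.0, -0.5]
grip_width: 0.109
grip_force: 59.7
```

Emit:
arm_command(rows=[[[1,0,0,0.01,0,0,0],[1,0,0,0.02,0,0,0],[1,0,0,0.026,0,0,0],[1,0,0,0.026,0,0,0]]])

```text
clock: 7.57
position: [0.5178, 0.1586, 0.147]
ee_rot: [[0.215, 0.977, 0.0], [0.977, -0.215, -0.0], [-0.0, 0.0, -1.0]]
wrist_force: [0.7, -0.4, -0.6]
grip_width: 0.108
grip_force: 59.7
```

Emit:
arm_command(rows=[[[1,0,0,0.005,0,0,0],[1,0,0,0.01,0,0,0],[1,0,0,0.014,0,0,0],[1,0,0,0.014,0,0,0]]])

```text
clock: 7.9
position: [0.5181, 0.1587, 0.1468]
ee_rot: [[0.215, 0.977, 0.002], [0.977, -0.215, 0.001], [0.001, 0.002, -1.0]]
wrist_force: [-5.3, 0.2, 19.4]
grip_width: 0.104
grip_force: 62.8
```

Emit:
arm_command(rows=[[[1,0,0,-0.01,0,0,0.0],[1,0,0,-0.01,0,0,0.03],[1,0,0,-0.01,0,0,0.06],[1,0,0,-0.01,0,0,0.09],[1,0,0,-0.01,0,0,0.12],[1,0,0,-0.01,0,0,0.15],[1,0,0,-0.01,0,0,0.18],[1,0,0,-0.01,0,0,0.21],[1,0,0,-0.01,0,0,0.24],[1,0,0,-0.01,0,0,0.27],[1,0,0,-0.01,0,0,0.3],[1,0,0,-0.01,0,0,0.32],[1,0,0,-0.01,0,0,0.34],[1,0,0,-0.01,0,0,0.34]]])

```text
clock: 9.07
position: [0.5195, 0.1579, 0.147]
ee_rot: [[0.96, 0.282, 0.004], [0.282, -0.96, -0.001], [0.004, 0.002, -1.0]]
wrist_force: [2.1, -3.9, 3.5]
grip_width: 0.1
grip_force: 60.4
```

```bash
python3 -c "
from h import *
s=monitor.sense();print(s['torque'],s['wrist_force'],s['joints'],s['position'])"
```

```text
[-0.7231 -0.4731 -0.0312] [ 2.0579 -3.9017  3.4504] [ 0.2753  0.3364  1.7676 -0.0027  1.0339  1.5621] [0.5195 0.1579 0.147 ]
```

Emit:
arm_command(rows=[[[1,0,0,0,0,0,0.015],[1,0,0,0,0,0,0.03],[1,0,0,0,0,0,0.045],[1,0,0,0,0,0,0.045]]])

```text
clock: 9.4
position: [0.5195, 0.1578, 0.147]
ee_rot: [[0.989, 0.145, 0.004], [0.145, -0.989, -0.001], [0.004, 0.002, -1.0]]
wrist_force: [2.6, -3.7, 4.6]
grip_width: 0.105
grip_force: 60.5
```

```bash
python3 -c "
from h import *
s=monitor.sense();print(s['torque'],s['wrist_force'],s['joints'],s['position'])"
```

```text
[-0.8206 -0.5055  0.0318] [ 2.5964 -3.7433  4.597 ] [ 0.2752  0.3364  1.7676 -0.003   1.034   1.7023] [0.5195 0.1578 0.147 ]
```

Emit:
arm_command(rows=[[[1,0,0,0,0,0,0.015],[1,0,0,0,0,0,0.03],[1,0,0,0,0,0,0.04],[1,0,0,0,0,0,0.04]]])

```text
clock: 9.73
position: [0.5194, 0.1576, 0.147]
ee_rot: [[1.0, 0.021, 0.004], [0.021, -1.0, -0.002], [0.004, 0.002, -1.0]]
wrist_force: [2.3, -4.0, 5.8]
grip_width: 0.107
grip_force: 60.5
```

```bash
python3 -c "
from h import *
s=monitor.sense();print(s['torque'],s['wrist_force'],s['joints'],s['position'])"
```

```text
[-0.9272 -0.5089  0.1367] [ 2.3278 -3.9733  5.8051] [ 0.2752  0.3363  1.7677 -0.0036  1.0342  1.8272] [0.5194 0.1576 0.147 ]
```

Emit:
arm_command(rows=[[[1,0,0,0,0,0,0.015],[1,0,0,0,0,0,0.03],[1,0,0,0,0,0,0.03]]])

```text
clock: 9.98
position: [0.5195, 0.1574, 0.147]
ee_rot: [[0.997, -0.073, 0.004], [-0.073, -0.997, -0.003], [0.005, 0.002, -1.0]]
wrist_force: [3.7, -5.7, 4.6]
grip_width: 0.11
grip_force: 60.6
```

Run:
```python
from h import *
s=monitor.sense();print(s['torque'],s['wrist_force'],s['joints'],s['position'])
a=snap('wrist','w4.png')[60:340,100:460]
cv2.imwrite('pics/w4c.png',cv2.convertScaleAbs(cv2.resize(a,None,fx=2.1,fy=2.1,interpolation=cv2.INTER_CUBIC),alpha=1.6))
```

```text
[-1.0129 -0.525   0.3634] [ 3.738  -5.7384  4.5555] [ 0.2751  0.3364  1.7676 -0.0042  1.0341  1.9213] [0.5195 0.1574 0.147 ]
```

View pics/w4c.png

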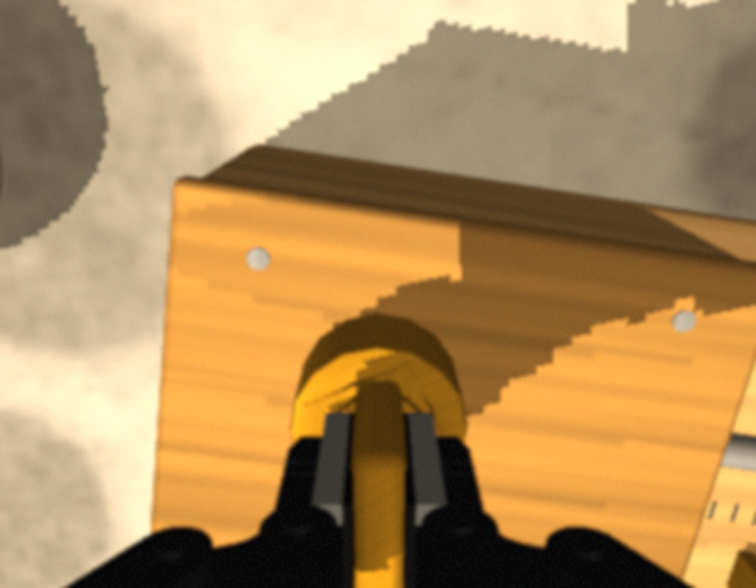

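Emit:
arm_command(rows=[[[1,0,0,0,0,0,-0.012],[0,0,0,0,0,0,-0.012],[0,0,0,0,0,0,-0.012],[0,0,0,0,0,0,-0.012],[0,0,0,0,0,0,-0.012],[0,0,0,-0.1,0,0,-0.012],[0,0,0,-0.2,0,0,-0.012],[0,0,0,-0.3,0,0,-0.012],[0,0,0,-0.32,0,0,-0.03],[0,-0.03,0.1,-0.32,0,0,-0.06],[0,-0.06,0.2,-0.32,0,0,-0.1],[0,-0.1,0.3,-0.32,0,0,-0.14],[0,-0.15,0.4,-0.32,0,0,-0.18],[0,-0.19,0.5,-0.32,0,0,-0.22],[0,-0.21,0.613,-0.32,0,0,-0.26],[0,-0.21,0.613,-0.32,0,0,-0.3],[0,-0.21,0.613,-0.32,0,0,-0.34],[0,-0.21,0.613,-0.32,0,0,-0.38],[0,-0.21,0.613,-0.32,0,0,-0.42],[0,-0.21,0.613,-0.32,0,0,-0.46]]])

```text
clock: 11.7
position: [0.4536, 0.0099, 0.2259]
ee_rot: [[0.202, 0.979, -0.001], [0.979, -0.202, 0.0], [0.0, -0.001, -1.0]]
wrist_force: [-0.1, 0.3, -0.6]
grip_width: 0.501
grip_force: 0.0
```

Run:
```python
from h import *
s=monitor.sense();print(s['clock'],s['position'],s['joints'],s['ee_rot'],s['grip_width'])
print('turn needed deg', np.degrees(np.arctan2(s['ee_rot'][1][0],s['ee_rot'][0][0]))-167.7)
a=imaging.read_camera('side')
for q in ('key_bow','lock_mouth'):
    for r in imaging.spot_in('side',q)[:2]: print(q,np.array(r['position']),round(r['confidence'],2),proj('side',r['position']).round())
```

```text
11.7 [0.4536 0.0099 0.2259] [-0.0037  0.1322  1.831   0.0004  1.1789  0.1993] [[ 0.2017  0.9794 -0.0005]
 [ 0.9794 -0.2017  0.0003]
 [ 0.0002 -0.0006 -1.    ]] 0.5011217316625614
turn needed deg -89.33925540423165
key_bow [0.4627 0.0054 0.1026] 0.71 [270. 219.]
key_bow [0.5262 0.1558 0.1393] 0.53 [290. 170.]
lock_mouth [0.5206 0.137  0.1274] 0.67 [288. 178.]
```

Turn another −89.3° about tool z (−0.496), then look from close by.

Emit:
arm_command(rows=[[[0,0,0,0,0,0,-0.04],[0,0,0,0,0,0,-0.08],[0,0,0,0,0,0,-0.12],[0,0,0,0,0,0,-0.16],[0,0,0,0,0,0,-0.2],[0,0,0,0,0,0,-0.24],[0,0,0,0,0,0,-0.28],[0,0,0,0,0,0,-0.32],[0,0,0,0,0,0,-0.36],[0,0,0,0,0,0,-0.4],[0,0,0,0,0,0,-0.44],[0,0,0,0,0,0,-0.48],[0,0,0,0,0,0,-0.496],[0,0,0,0,0,0,-0.496],[0,0,0,0,0,0,-0.496]]])

```text
clock: 13.1
position: [0.4538, 0.0099, 0.226]
ee_rot: [[-0.975, 0.223, -0.0], [0.223, 0.975, 0.0], [0.0, -0.0, -1.0]]
wrist_force: [-0.2, 0.4, 0.2]
grip_width: 0.5
grip_force: 0.0
```

Run:
```python
from h import *
s=monitor.sense();print(s['clock'],s['position'],s['joints'],s['ee_rot'],s['grip_width'])
a=snap('wrist','w5.png')
for q in ('handle_grip','marker_line','index_tab','key_bow'):
    for r in imaging.spot_in('wrist',q)[:2]: print(q,np.array(r['position']),round(r['confidence'],2),proj('wrist',r['position']).round())
cv2.imwrite('pics/w5b.png',cv2.convertScaleAbs(cv2.resize(a[:380],None,fx=1.42,fy=1.42,interpolation=cv2.INTER_CUBIC),alpha=1.5))
```

```text
13.1 [0.4538 0.0099 0.226 ] [-0.0036  0.1323  1.8306  0.      1.1789 -1.3491] [[-0.9747  0.2234 -0.0002]
 [ 0.2234  0.9747  0.    ]
 [ 0.0002 -0.     -1.    ]] 0.5004389481176891
handle_grip [0.4596 0.0146 0.1005] 0.83 [289. 201.]
marker_line [0.3712 0.0045 0.0366] 0.9 [255.  90.]
index_tab [0.4591 0.0566 0.0962] 0.61 [340. 188.]
key_bow [0.5115 0.1552 0.162 ] 0.96 [520. 259.]
```

View pics/w5b.png

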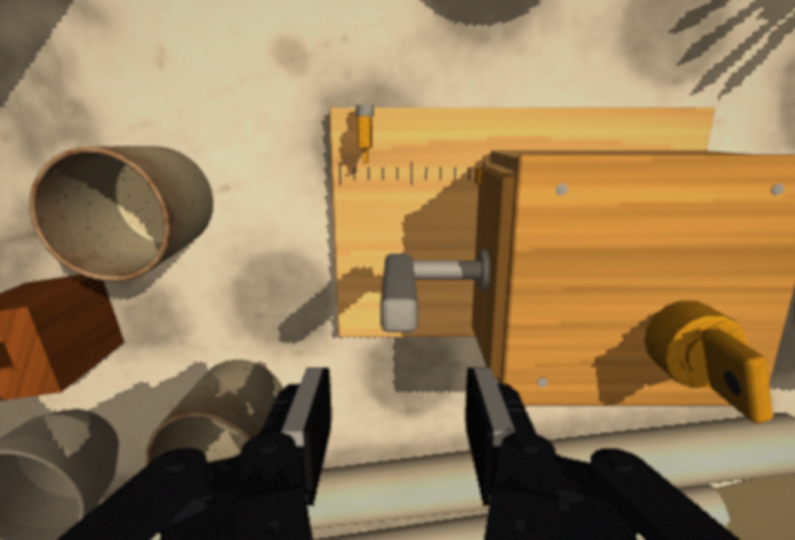

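Run:
```python
from h import *
m=imaging.camera_model('wrist'); U=lambda p,z:unproj('wrist',np.array(p)/1.42,z,m)
h=U((400,316),.1495); t=U((478,170),.030); k=U((364,160),.035)
print(h,t,k); y=np.radians(77.7); ux=np.array([np.cos(y),np.sin(y)]); uy=np.array([-ux[1],ux[0]])
print('travel',ux@(t-k)[:2], 'lat',uy@(k-t)[:2], uy@(t-h)[:2], ux@(t-h)[:2])
h[2]=.103; print(tool(h)/.25)
```

```text
[0.4577 0.009  0.1495] [0.4136 0.0721 0.03  ] [0.3906 0.0008 0.035 ]
travel 0.07460518485577866 lat 0.0072677451696870725 0.05651484089097253 0.05225682678691816
[-0.0156  0.0004  0.4922]
```

Emit:
arm_command(rows=[[[0,-0.0156,0,0.1,0,0,0],[0,-0.0156,0,0.2,0,0,0],[0,-0.0156,0,0.3,0,0,0],[0,-0.0156,0,0.4,0,0,0],[0,-0.0156,0,0.46,0,0,0],[0,-0.0156,0,0.492,0,0,0],[0,-0.0156,0,0.492,0,0,0],[1,-0.0156,0,0.492,0,0,0],[1,-0.0156,0,0.492,0,0,0],[1,-0.0156,0,0.492,0,0,0],[1,-0.0156,0,0.492,0,0,0],[1,-0.0156,0,0.492,0,0,0],[1,-0.0156,0,0.492,0,0,0]]], force=80)

```text
clock: 14.43
position: [0.4587, 0.009, 0.1042]
ee_rot: [[-0.975, 0.22, 0.003], [0.22, 0.975, 0.0], [-0.003, 0.001, -1.0]]
wrist_force: [-0.1, 1.8, 6.3]
grip_width: 0.199
grip_force: 78.7
```

Emit:
arm_command(rows=[[[1,0,-0.01,0,0,0,0],[1,0,-0.025,0,0,0,0],[1,0,-0.05,0,0,0,0],[1,0,-0.075,0,0,0,0],[1,0,-0.1,0,0,0,0],[1,0,-0.125,0,0,0,0],[1,0,-0.15,0,0,0,0],[1,0,-0.175,0,0,0,0],[1,0,-0.2,0,0,0,0],[1,0,-0.225,0,0,0,0],[1,0,-0.25,0,0,0,0],[1,0,-0.27,0,0,0,0],[1,0,-0.28,0,0,0,0],[1,0,-0.28,0,0,0,0],[1,0,-0.28,0,0,0,0]]])

```text
clock: 15.68
position: [0.4433, -0.0583, 0.1042]
ee_rot: [[-0.975, 0.221, 0.003], [0.221, 0.975, 0.002], [-0.003, 0.003, -1.0]]
wrist_force: [0.2, 7.8, 6.6]
grip_width: 0.2
grip_force: 78.9
```

Run:
```python
from h import *
s=monitor.sense();print(s['clock'],s['position'],s['wrist_force'],s['grip_width'])
a=snap('wrist','w6.png')
b=np.hstack([cv2.resize(a[20:160,180:380],None,fx=4,fy=4,interpolation=cv2.INTER_CUBIC)])
cv2.imwrite('pics/w6c.png',cv2.convertScaleAbs(b,alpha=1.6))
```

```text
15.6833 [ 0.4433 -0.0583  0.1042] [0.1755 7.7639 6.6363] 0.20028342291604698
```

View pics/w6c.png

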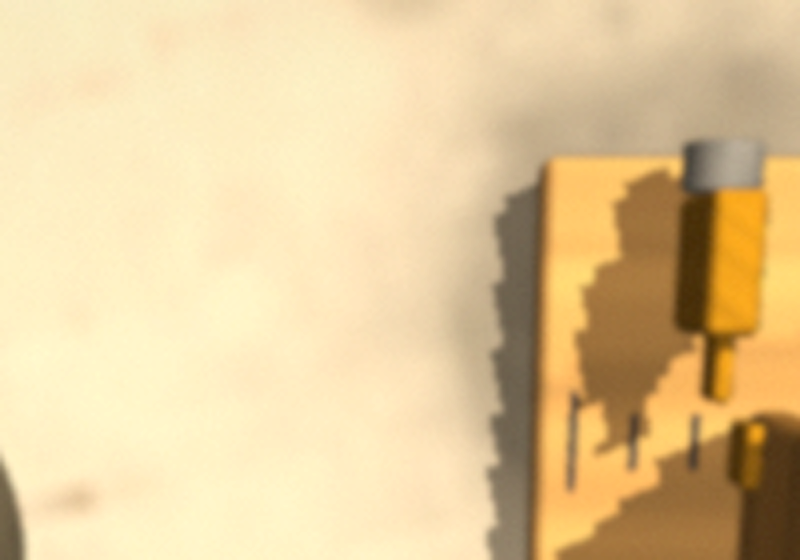

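```bash
cat >> h.py <<'E'
def prof(f):
    a=cv2.imread('pics/'+f)
    for v in range(100,150,2):
        print(v,' '.join('%3d'%x for x in a[v,350:380,2]))
E
python3 - <<'E'
from h import *
prof('w6.png')
m=imaging.camera_model('wrist'); f=lambda u,v:unproj('wrist',(180+(u+.5)/4-.5,20+(v+.5)/4-.5),.030,m)
y=np.radians(77.7); ux=np.array([np.cos(y),np.sin(y)])
for z in [(719,390),(723,345),(757,430),(755,420)]: print(z,ux@f(*z)[:2])
E
```

```text
100  45  44  44  46  47  57  83 111 135 147 150 148 147 146 145 146 146 147 142 138 146 158 162 162 162 163 163 162 161 162
102  65  56  54  53  56  61  70  92 112 122 125 125 124 124 123 122 122 124 129 139 151 159 162 162 162 162 162 163 162 162
104  94  93  96 112 122 107  75  57  62  71  79  80  84  95 115 126 131 137 147 157 161 162 163 162 162 161 163 162 162 162
106  95  94  99 118 132 120  82  53  57  71  84  92  95 110 136 153 158 158 159 158 157 158 158 158 158 160 158 158 158 156
108 120 129 133 138 140 117  76  54  67  96 126 142 141 140 145 153 155 155 155 156 154 155 156 155 155 155 156 154 156 156
110 155 158 159 157 147 118  74  54  76 113 143 153 154 153 155 156 157 157 156 156 158 157 158 157 158 157 158 157 158 158
112 159 158 158 155 144 112  69  56  82 117 142 152 155 153 157 157 159 159 159 159 158 160 160 158 160 160 159 160 161 159
114 158 157 158 155 139 105  65  58  88 121 142 148 147 149 155 158 160 159 158 159 160 160 160 160 159 161 160 159 160 160
116 157 158 158 153 135  98  62  61  93 127 144 147 144 146 154 158 157 158 159 159 160 159 159 159 161 159 
[... 1422 characters left out ...]
4  91  85  74  63  58  64  77  83  78  70  58  52  52  52  51  51  50  46  45  45
142  93  92  92  93  93  93  93  92  92  91  91  92  91  87  77  66  60  58  58  55  53  52  52  50  51  51  49  46  44  45
144  94  93  92  93  93  92  94  92  94  91  93  93  94  92  84  68  53  46  47  48  50  52  52  51  52  50  49  47  45  45
146  94  95  94  95  95  94  94  94  95  95  94  95  95  92  83  67  51  46  47  50  51  51  52  52  51  50  48  46  46  47
148  97  97  97  98  97  97  97  98  96  96  99  97  98  94  83  65  51  47  48  50  51  51  51  51  51  50  48  45  45  46
(719, 390) 0.08465622811264771
(723, 345) 0.08483884503574735
(757, 430) 0.0907495637022977
(755, 420) 0.09034328356415972
```

Emit:
arm_command(rows=[[[1,0,-0.01,0,0,0,0],[1,0,-0.02,0,0,0,0],[1,0,-0.022,0,0,0,0],[1,0,-0.022,0,0,0,0],[1,0,-0.022,0,0,0,0]]])

```text
clock: 16.15
position: [0.4422, -0.0634, 0.1042]
ee_rot: [[-0.975, 0.221, 0.003], [0.221, 0.975, 0.002], [-0.003, 0.003, -1.0]]
wrist_force: [0.9, 8.0, 6.9]
grip_width: 0.198
grip_force: 79.0
```

Run:
```python
from h import *
s=monitor.sense();print(s['clock'],s['position'],s['wrist_force'],s['grip_width'])
a=snap('wrist','w7.png'); m=imaging.camera_model('wrist')
f=lambda u,v:unproj('wrist',(u,v),.030,m)
y=np.radians(77.7); ux=np.array([np.cos(y),np.sin(y)])
hsv=cv2.cvtColor(a,cv2.COLOR_BGR2HSV)
x0=365
for v in range(98,142,2):
    print(v,'S',' '.join('%3d'%x for x in hsv[v,x0:x0+28,1]));print('    V',' '.join('%3d'%x for x in hsv[v,x0:x0+28,2]))
```

```text
16.15 [ 0.4422 -0.0634  0.1042] [0.9037 7.9898 6.8973] 0.19768437681086515
98 S 227 227 228 224 225 222 223 227 222 225 223 224 216 197 168 148 143 145 145 145 144 144 145 146 146 146 150 150
    V  72 100 124 140 145 146 145 144 149 151 153 155 152 149 153 160 162 162 162 163 163 163 163 162 162 162 162 162
100 S 225 228 224 223 223 223 224 225 225 227 226 226 216 189 161 149 147 144 146 145 145 145 148 150 152 151 154 154
    V  76 104 131 145 151 150 148 146 146 146 147 148 145 143 150 159 161 163 162 163 163 162 162 162 163 162 162 161
102 S 223 223 225 224 225 225 225 225 224 218 222 214 200 171 155 150 147 147 145 149 147 148 151 153 154 156 156 154
    V  64  88 110 122 126 127 127 126 124 124 122 125 130 143 155 161 163 163 163 161 163 162 162 163 161 159 157 157
104 S 185 226 222 227 223 224 213 187 175 167 164 165 163 157 152 152 153 150 152 152 150 152 154 154 156 158 155 154
    V  66  52  62  72  80  83  85  98 115 127 132 136 144 153 161 163 162 163 163 163 163 164 162 162 159 157 155 154
106 S 188 220 227 218 233 221 204 177 160 157 156 156 156 155 156 154 154 154 155 
[... 3465 characters left out ...]
22 227 225 217 223 216 187 180 173 180 181 187 177 181 181 183 183 177 179 179 177 182 191 182 190 177 185 181
    V  61  74  85  87  79  66  56  51  53  51  52  49  49  45  45  46  46  49  50  50  49  49  48  49  47  49  51  52
138 S 219 225 225 230 214 202 185 181 177 184 180 184 186 181 187 184 175 179 179 180 186 186 182 181 184 181 175 195
    V  63  77  84  82  75  62  55  52  52  50  51  50  48  45  45  47  48  50  50  51  48  48  49  48  47  48  48  47
140 S 220 225 224 226 214 199 183 177 185 181 190 187 184 181 185 175 177 173 180 184 187 181 173 186 182 172 181 181
    V  65  76  82  79  69  59  53  52  51  52  51  49  47  45  44  48  49  50  51  50  49  48  50  48  49  49  48  48
```

Run:
```python
from h import *
a=cv2.imread('pics/w5.png');hsv=cv2.cvtColor(a,cv2.COLOR_BGR2HSV)
for v in range(78,118,2):
    print(v,'S',' '.join('%3d'%x for x in hsv[v,246:268,1]));print('   V',' '.join('%3d'%x for x in hsv[v,246:268,2]))
m=imaging.camera_model('wrist'); y=np.radians(77.7); ux=np.array([np.cos(y),np.sin(y)])
g=lambda u,v,z:(ux@unproj('wrist',(u,v),z,m)[:2]*1e3).round(2)
print('block',g(372.1,100,.038),'tongue',[g(369.5,114,z) for z in (.028,.03,.032,.034,.036)],'tab',g(368.5,128,.03))
```

```text
78 S 149 153 153 150 131  78  47  46  46  48  48  48  45  46  49  48  76 123 144 148 149 147
   V 130 122 117 104  82  62  65  78  88  96 100 101 101  99  93  85  87 112 138 145 147 146
80 S 156 162 163 154 136  86  69  70  70  70  66  68  66  64  58  61  88 130 145 149 152 150
   V  95  88  86  83  71  62  67  80  91  98 101 101 100  96  88  83  87 112 137 147 146 146
82 S 157 158 159 160 157 163 182 195 191 190 186 189 188 185 163 148 146 145 150 148 149 149
   V  91  87  88  86  81  78  91 110 123 126 126 128 126 116 105  98 112 132 143 146 147 147
84 S 159 162 156 162 161 184 210 228 225 226 227 224 227 227 215 183 157 152 150 148 149 149
   V  88  88  90  88  87  86 102 122 135 139 139 140 138 128 108 102 122 141 146 146 147 145
86 S 159 160 162 155 161 178 212 219 224 227 227 226 222 224 217 181 158 151 147 147 145 148
   V  88  89  88  89  87  89 100 122 132 136 137 139 139 130 108 100 121 140 147 147 146 146
88 S 161 158 161 158 161 179 205 218 227 225 221 225 231 223 217 189 160 149 147 147 147 147
   V  87  87  87  87  87  87 103 123 135 137 137 137 137 128 107  96 118 140 
[... 2053 characters left out ...]
42 143 144 143
112 S 155 162 161 158 161 156 159 159 164 181 208 217 205 176 160 156 156 158 156 156 157 157
   V  79  77  79  79  79  88 109 128 135 131 129 128 118 119 134 141 142 142 142 142 143 143
114 S 159 156 164 156 158 158 156 158 158 172 193 201 188 167 160 158 156 158 157 157 155 156
   V  80  80  81  80  87 105 126 139 140 132 124 122 121 128 139 144 144 145 145 143 145 144
116 S 157 158 157 157 160 156 157 155 156 157 158 158 158 157 154 156 153 155 157 156 155 153
   V  83  84  81  81  91 119 140 148 147 146 144 142 142 140 144 147 148 148 146 147 148 147
block 84.18 tongue [np.float64(85.75), np.float64(85.25), np.float64(84.76), np.float64(84.26), np.float64(83.76)] tab 85.24
```

Emit:
arm_command(rows=[[[1,0,-0.004,0,0,0,0],[1,0,-0.004,0,0,0,0],[1,0,-0.004,0,0,0,0],[1,0,-0.004,0,0,0,0],[1,0,-0.004,0,0,0,0],[1,0,-0.004,0,0,0,0]]])

```text
clock: 16.7
position: [0.442, -0.0643, 0.1042]
ee_rot: [[-0.975, 0.221, 0.003], [0.221, 0.975, 0.002], [-0.003, 0.003, -1.0]]
wrist_force: [1.0, 8.2, 7.4]
grip_width: 0.201
grip_force: 78.9
```

Run:
```python
from h import *
s=monitor.sense();print(s['clock'],s['position'],s['wrist_force'],s['joint_velocities'],s['grip_width'])
a=snap('wrist','w8.png');hsv=cv2.cvtColor(a,cv2.COLOR_BGR2HSV)
for v in (92,96,114,116,128,130):
    print(v,'S',' '.join('%3d'%x for x in hsv[v,365:387,1]));print('   V',' '.join('%3d'%x for x in hsv[v,365:387,2]))
m=imaging.camera_model('wrist'); y=np.radians(77.7); ux=np.array([np.cos(y),np.sin(y)])
g=lambda u,v,z:(ux@unproj('wrist',(u,v),z,m)[:2]*1e3).round(2)
print(g(370,114,.034),g(371,114,.034),g(372,114,.034),'tab',g(368.5,128,.03),'block',g(374,96,.038))
```

```text
16.7 [ 0.442  -0.0643  0.1042] [0.9651 8.2336 7.4159] [-0.0009 -0.0007 -0.0002  0.0007  0.001   0.0004] 0.20082418260834475
92 S 221 230 236 223 224 223 223 222 227 222 221 221 222 227 218 199 165 144 139 138 139 139
   V  45  50  67  96 124 144 153 156 155 156 156 157 156 155 151 147 153 159 162 161 162 162
96 S 222 222 221 220 223 224 222 222 221 225 225 224 224 225 213 188 158 145 143 143 143 145
   V  46  54  75 103 126 139 145 147 150 152 155 157 158 155 152 148 153 160 162 162 162 162
114 S 168 181 216 232 218 226 224 212 190 164 157 157 156 156 156 155 157 155 157 155 156 157
   V 112  69  52  67 102 132 148 150 145 148 156 159 159 159 160 160 161 161 161 160 160 161
116 S 168 189 231 224 227 219 222 208 183 162 154 155 156 156 156 155 156 157 157 157 157 156
   V 105  66  53  75 109 136 148 151 153 156 159 158 160 159 159 160 160 159 161 159 161 159
128 S 224 227 227 225 221 219 205 190 185 176 179 181 180 182 185 184 186 180 185 179 180 178
   V  57  83 119 145 150 127  87  59  55  58  60  62  65  66  66  68  70  75  80  84  88  93
130 S 228 228 225 222 226 218 205 189 185 185 185 178 170 190 189 179 173 179 183 184 172 185
   V  57  84 119 138 131 104  71  54  51  51  51  53  54  51  50  54  56  60  64  68  74  77
83.6 84.18 84.77 tab 84.29 block 84.14
```

```bash
python3 -c "
from h import *
print(workorder.job_done())"
```

```text
the job is handed in; nothing more can be done
None
```

I handed the job in at 16.7 s on the robot's clock. The key is fully down in the lock and turned clockwise to its stop. The drawer's index tab is within about 1 mm of the marker by my camera measurement, and the gripper is still holding the handle.

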